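# Pin a cover hinge in its assembly fixture

## Task

In the assembly fixture, gently slide the cover half of the hinge away along its guide until it stops, so that its middle knuckle stands in line between the two knuckles of the frame half. Then take the headed hinge pin out of its rack, feel for the bore with its tip and push it gently down through all three knuckles until its flange is fully home on the top knuckle, and let go. Do not force anything, keep the cover half at its stop, and leave the contactor, the terminal strip and the relay where they are.

Things in the scene. Friction and masses are not known exactly. Their poses are not given: they have to be found in the camera images.
- fixture: Hinge fixture, fixed: aluminium bed 210 x 124 x 12 mm (x -135 to +75, y +-62 mm in its frame). Origin on the bench under the NOMINAL pin axis, z up, +x = the way the cover half slides home; yaw within 0.25 rad. The hinge on the bed (halves, bores, guide, stop) is clamped in cross slots: all of it stands shifted, unturned, by an unreported constant up to 5 mm in fixture x and 5 mm in y.
- nominal_axis (a point): Fixed point of the fixture: nominal bore axis at the top face of the top knuckle, 120 mm above the bench. Real bore: up to 5 mm off in fixture x and y; search on that flat face. Steel ring knuckles, 36 mm outside, vertical 11.5 mm bores with sharp rims: top 96-120, middle (on the cover half) 62-90, bottom 32-56 mm above the bench. A wall behind (x 25-39 mm) ends level with the top.
- nominal_back (a point): Fixed point of the fixture: nominal centre of the face to push, 90 mm above the bench, when the travel is 0 (real: shifted up to 5 mm in x and y). The face is the -x side of the cover half's grey upright plate, 9 mm thick in x, 56 mm wide in y, from 25 to 112 mm above the bench; behind it only a low foot (45 mm to -x, below 51 mm). It moves to +x with the travel.
- nominal_stop (a point): Fixed point of the fixture: nominal place of that face when the cover half is at its stop (40 mm further to +x); shifted like the rest.
- cover_half (a joint): Travel of the cover half along fixture +x, m. 0 = drawn fully back, 0.040 = at its hard stop, where the middle bore is in line with the other two. It slides with about 4 N of friction (plus 15 N per m/s) and stays where it is left.
- pin: Loose steel hinge pin, 80 to 130 g, standing head up in the rack. Origin at the centre of the tip, z towards the head. Shaft 10 mm diameter, tip tapered to 8 mm over the last 2 mm; flange 24 mm diameter, z 96 to 100 mm; dark grip head z 100 to 130 mm, 16 mm thick along pin y (grip these flats), 24 mm along x. Fully home: flange on the top knuckle, origin 24 mm above the bench.
- rack: Pin rack, fixed: a foot 84 x 70 mm, a back post at +x and a top plate 60 x 50 mm (67 mm with the part over the post) whose top is 112 mm above the bench, with one 14 mm through hole over the origin in which the pin hangs by its flange, tip 16 mm above the bench. Origin on the bench under the hole. Grip the pin firmly (about 60 N): side drag at its tip turns it in a loose grip.
- contactor: Dark contactor block, 70 x 50 x 48 mm, loose bystander; origin at the centre of its underside.
- terminal_strip: Grey terminal strip, 46 x 33 x 36 mm, loose bystander; origin at the centre of its underside.
- relay: Relay with clear grey case, 49 x 28 x 22 mm, loose bystander; origin at the centre of its underside.
There are look-alikes about, which are no part of the job. Leave any green look-alike of the fixture alone.

How it is judged:
By the outcome, as a careful person would: the job done as asked, in the order asked, and still so for the second after the job is handed in, with the robot touching nothing.
It also fails if it takes over 72 s, if anything falls off the work surface, if the arm or the gripper's body presses on something with over 40 N, if the wrist force passes 120 N, or if a joint passes its speed limit or range.

## Robot

A 6-joint arm with a two-finger parallel gripper is mounted at the origin on a cart in front of the work surface, level with it; the furniture and walls round the work are solid. World frame = base frame: x ahead of the robot, y to its left, z up, the work surface at z = 0. Lengths are in m, angles in degrees, forces in N, time in s.
With the tool pointing down it reaches from about 0.3 to 0.75 m from the base axis. Payload 8.5 kg.
Tool frame: the origin (TCP) lies on the centre line of the jaws, within the pads' length; the fingertips stand 19 mm ahead of it and the grasp point (between the pads) is the TCP (env.tcp_to_tips is the z of the fingertips in the tool frame, in m); z points along the fingers, y is the line along which they close (so a half turn about z gives the same grasp; the last joint's range is limited). The gripper opens to 85 mm and grips with 20 to 120 N. Pads are 22 mm wide; open, the fingers measure 114 mm over their backs; the gripper's body (76 mm by 85 mm) begins 54 mm behind the grasp point. The pads swing forward as they close: fully open they stand 13 mm farther back than shut.
Start: joints at [64.555, 21.807, 74.336, -0, 83.858, -12.336], TCP at [0.125, 0.536, 0.211] pointing down, gripper open.
Joint ranges: [-178.18, 178.18], [-50.72, 133.34], [12.68, 142.11], [-81.47, 261.47], [9.98, 163.14], [-165.26, 165.26]. Speed limits (degrees/s): [136.94, 136.94, 180, 180, 180, 180].

## Interface

Orientations are given as a 3x3 rotation matrix whose columns are the frame's x, y, z axes.
In Python, from rig import env gives the robot as it stands.
- The arm moves only by the tool servo_tool, never from a script. Its argument "steps" is a list of rows, each an object of numbers: "tx", "ty", "tz": the shift along the world's x, y, z in cm; "yaw": the turn about the world's z in degrees; "claw": the finger opening in cm, from 0 to 8.54. In form: [{"tx": .., "ty": .., "tz": .., "yaw": .., "claw": ..}, ...]. A call has 1 to 20 rows; each row shifts and turns the commanded pose from where the row before left it; what a row does not reach is not made up. A row lasts 1/10 s, in which the tool goes at most 50 mm and 8.59 degrees, less where a joint would pass 70% of its speed; a pose out of reach is approached as far as the arm can. A call with a gripper value outside its range is refused whole. The fingers move at their own pace and stop on an object; "newtons" is the grip in N (left out, the last holds). Time passes only in rows, so rows that do not move let the fingers close. It gives the time, the measured TCP pose, the force, the opening and the grip force at its end, in the units of the state.
- env.observe(): the state, without advancing time (a new reading comes with each control period).
- env.get_image(name): name is "scene" or "top" or "wrist"; returns (picture, depth): 480x640x3 uint8, red, green, blue; 480x640 float32, m along the optical axis (not along the pixel's ray), 0 where there is no reading.
- env.camera_model(name): a dict with "fovy" (degrees; the focal length in pixels is half the picture's height over the tangent of half this angle, whatever the lens; pixels are square), "cx", "cy" (the principal point, pixels), "T" (4x4, takes a point from camera to world coordinates). Camera axes: x right, y down, z forward; pixel columns grow to the right and rows downward; lengths in m; the calibration is good to about 2 mm. The wrist camera is an equidistant fisheye: a pixel r from the principal point sees the ray r / f radians off the axis. A picture is of the moment at which its call begins: read the wrist's pose just before it. camera_model takes no time and is no camera call; for the wrist camera it gives the pose at the moment of the call.
- env.close_job(): hands the job in; it is judged then, once.
The state is a dict: "time_s": time; "q": joint angles; "qvel": joint speeds; "joint_efforts": joint torques, N m; "position": TCP position; "tool_rot": TCP orientation; "ft_force": force on the tool from outside, world axes, zero at the start; "wrist_torque": the same for the moment, N m; "grip_width": finger opening in m; "gripper_force": force on a finger pad.
Only numpy, scipy, OpenCV 4.12 (cv2) and the standard library are available. Lean on these libraries where they do the work, as an engineer would, in place of code of your own. Each camera call takes 0.05 s, during which the arm holds its last target. There are 200 camera calls.

## Working session

There is one attempt and no reset: what is moved stays moved. The work goes in short steps, Python scripts to look and compute and a tool call to move; the robot and the scene stay as the last step left them, time stands still between calls to the robot, and variables do not carry over. Pictures are saved under pics/ and viewed, at most 10 in all, crops included, and the job is handed in when it is done.

Besides the shell and the picture viewer there is one more tool, called as name(argument=value, ...) on one line, values as JSON. servo_tool: Moves the arm, as the interface text tells. Its arguments: {"type":"object","properties":{"steps":{"type":"array"},"newtons":{"type":"number"}},"required":["steps"]}

```bash
ls; mkdir -p pics
cat > h.py <<'E'
import numpy as np, cv2
from rig import env
def cloud(name):
    m=env.camera_model(name); im,d=env.get_image(name)
    f=240/np.tan(np.radians(m["fovy"])/2)
    v,u=np.mgrid[0:480,0:640]
    P=np.stack([(u-m["cx"])/f*d,(v-m["cy"])/f*d,d],-1)
    W=P@m["T"][:3,:3].T+m["T"][:3,3]; W[d==0]=np.nan
    return im,d,W
E
python3 - <<'E'
from h import *
for n in("scene","top"):
    im,d,W=cloud(n); cv2.imwrite(f"pics/{n}0.png",im[:,:,::-1]); np.savez(f"{n}0.npz",im=im,d=d,W=W)
s=env.observe(); print(s["position"],s["tool_rot"],s["ft_force"],s["time_s"],s["grip_width"])
E
```

```text
pics
[0.12460212 0.53540111 0.21087305] [[-9.73953878e-01  2.26745462e-01 -5.82222874e-04]
 [ 2.26746015e-01  9.73953195e-01 -1.19060045e-03]
 [ 2.97094578e-04 -1.29160665e-03 -9.99999122e-01]] [-0.09370804  0.26877467 -0.36612751] 0.1 0.08520230913765532
```

View pics/scene0.png

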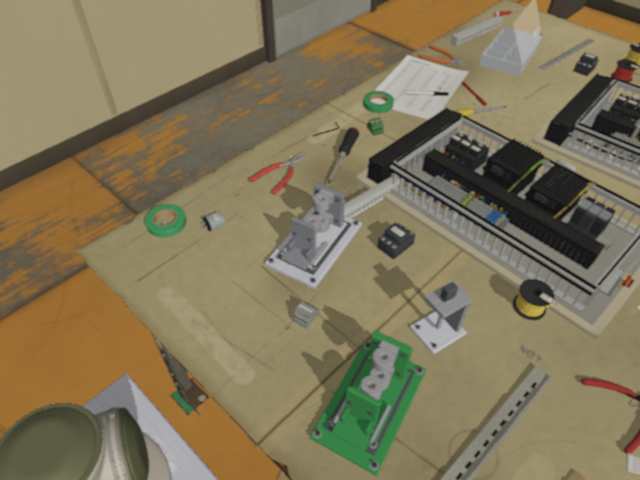

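View pics/top0.png

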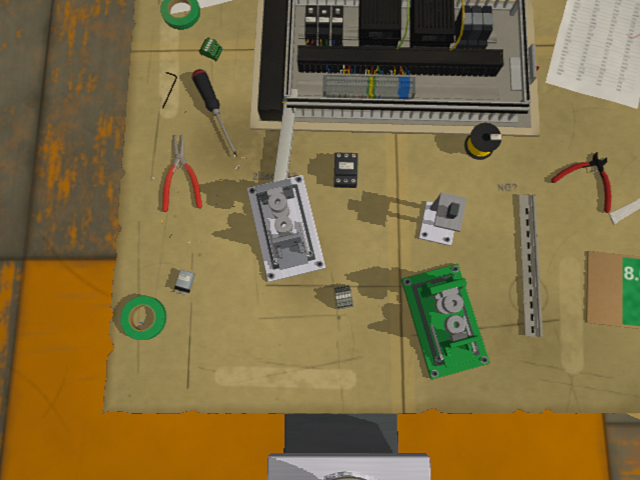

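The scene view shows the grey fixture at about (313,240), the rack with the pin at (443,312), and the green look-alike at (370,400). In the top view the fixture is at (287,228), the rack and pin at (445,217), the contactor at (346,170), and the terminal strip or relay at (344,297) and (183,281).

Run:
```python
from h import *
D=np.load("top0.npz");W=D["W"];im=D["im"].astype(int)
def box(r0,r1,c0,c1):
    m=np.zeros((480,640),bool);m[r0:r1,c0:c1]=1;return m
def rep(n,m):
    p=W[m]; r=cv2.minAreaRect((p[:,:2]*1000).astype(np.float32)); print(n,m.sum(),"mean",p.mean(0).round(4),"rect",np.round(r[0],1),np.round(r[1],1),round(r[2],2))
Z=W[...,2]
fx=box(165,290,238,335)
print("bench z",np.nanmedian(W[box(300,350,220,300)][:,2]))
rep("bed",fx&(Z>.006)&(Z<.5))
rep("bedlvl",fx&(abs(Z-.012)<.004))
for lo,hi in((.116,.124),(.105,.116),(.085,.1)): 
    m=fx&(Z>lo)&(Z<hi)
    if m.sum()>3: rep(f"fx {lo}",m)
rk=box(185,250,410,475)
rep("rack all",rk&(Z>.005)&(Z<.3))
for lo,hi in((.008,.02),(.107,.116),(.13,.16)):
    m=rk&(Z>lo)&(Z<hi)
    if m.sum()>3: rep(f"rack {lo}",m)
for n,b in(("contactor",box(145,195,325,365)),("b344",box(280,312,330,358)),("b183",box(262,298,168,200))):
    rep(n,b&(Z>.012)&(Z<.1)); print(np.nanmax(Z[b]))
a=[cv2.resize(D["im"][165:290,238:335],None,fx=4,fy=4,interpolation=2),cv2.resize(D["im"][185:250,410:475],None,fx=6,fy=6,interpolation=2)]
a[1]=cv2.copyMakeBorder(a[1],0,500-390,0,0,0);cv2.imwrite("pics/c1.png",np.hstack([x[:500] for x in a])[:,:,::-1])
```

```text
bench z -0.0005410267865506579
bed 5810 mean [0.6049 0.1257 0.04  ] rect [610.7 118.5] [188.5 268.3] 89.54
bedlvl 1828 mean [0.5914 0.1232 0.0116] rect [613.  118.5] [188.3 263.6] 89.57
fx 0.116 535 mean [0.6535 0.1406 0.1194] rect [648.  139.4] [57.  69.7] 12.81
fx 0.105 243 mean [0.6007 0.1266 0.1112] rect [618.1 131. ] [114.1  68.7] 14.51
fx 0.085 351 mean [0.5993 0.127  0.0898] rect [612.5 131. ] [103.3  67.4] 13.76
rack all 1684 mean [ 0.6129 -0.1913  0.0701] rect [ 626.8 -202.6] [ 76.4 136.7] 75.74
rack 0.008 331 mean [ 0.6068 -0.1857  0.0097] rect [ 616.9 -196.6] [69.7 83.2] 75.66
rack 0.107 731 mean [ 0.6164 -0.1959  0.1115] rect [ 617.4 -197.1] [50.7 68.5] 76.11
rack 0.13 134 mean [ 0.6125 -0.195   0.1435] rect [ 613.8 -196. ] [16.8 24.2] 70.59
contactor 776 mean [7.278e-01 5.000e-04 3.810e-02] rect [ 7.327e+02 -1.000e-01] [49.7 71.3] 87.69
0.052611948355919425
b344 356 mean [0.4599 0.0074 0.0279] rect [460.9   7.3] [45.  32.8] 10.18
0.042627130475330066
b183 298 mean [0.4933 0.3373 0.0202] rect [491.4 338.8] [29.  48.2] 73.27
0.025284583754589196
```

View pics/c1.png

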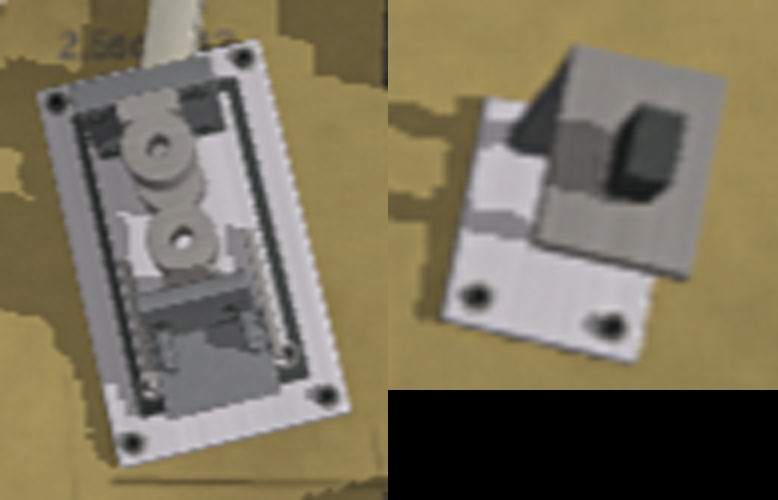

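The crop shows the top knuckle bore at about crop (157,147), the cover knuckle bore at (183,239), and the cover plate at about (195,290). On the right is the pin's dark head, rotated roughly like the rack.

Run:
```python
from h import *
D=np.load("top0.npz");W=D["W"];im=D["im"].astype(int)
m=env.camera_model("top");f=240/np.tan(np.radians(m["fovy"])/2)
def px(u,v,z):
    r=m["T"][:3,:3]@np.array([(u-m["cx"])/f,(v-m["cy"])/f,1]);o=m["T"][:3,3];return o+r*(z-o[2])/r[2]
b1=px(238+157.5/4,165+147.5/4,.120);b2=px(238+183.5/4,165+239.5/4,.09);dd=b1-b2
print("bores",b1.round(4),b2.round(4),np.hypot(*dd[:2]),np.degrees(np.arctan2(dd[1],dd[0])))
Z=W[...,2];k=np.zeros((480,640),bool);k[165:290,238:335]=1
mk=(k&(Z>.007)&(im.min(2)>60)).astype(np.uint8);n,l,s,c=cv2.connectedComponentsWithStats(cv2.morphologyEx(mk,cv2.MORPH_OPEN,np.ones((3,3))))
i=1+s[1:,4].argmax();p=W[(l==i)&(Z<.016)]
r=cv2.minAreaRect((p[:,:2]*1000).astype(np.float32));print("bed",r)
th=np.radians(r[2] if r[2]<45 else r[2]-90);ex=np.array([np.cos(th),np.sin(th)]);ey=np.array([-ex[1],ex[0]])
org=np.array(r[0])/1000+.030*ex;print("origin",org,"yaw",np.degrees(th))
F=lambda P:np.stack([(P[...,:2]-org)@ex,(P[...,:2]-org)@ey],-1)*1000
print("bores in fix",F(b1),F(b2))
q=k&(Z>.105)&(Z<.116);g=F(W[q]);print(np.histogram(g[:,0],np.arange(-100,50,5)))
s=(g[:,0]<-50);print("plate x",np.percentile(g[s,0],[2,50,98]),"y",np.percentile(g[s,1],[1,99]))
q=k&(abs(Z-.12)<.002);g=F(W[q]);s=g[:,0]<20;print("top knuckle",g[s].mean(0),np.percentile(g[:,0],[.5,99.5]),np.percentile(g[s,1],[.5,99.5]))
# pin head
k[:]=0;k[185:250,410:475]=1;h=W[k&(abs(Z-.146)<.003)];r=cv2.minAreaRect((h[:,:2]*1000).astype(np.float32));print("head",r,h[:,2].mean(),len(h))
h=W[k&(abs(Z-.112)<.003)];print("plate",cv2.minAreaRect((h[:,:2]*1000).astype(np.float32)))
# head side
```

```text
bores [0.6351 0.1345 0.12  ] [0.5963 0.1241 0.09  ] 0.040250624230720296 15.019307434914218
bed ((621.8685913085938, 132.16648864746094), (236.08584594726562, 123.75802612304688), 13.709589958190918)
origin [0.65101388 0.13927651] yaw 13.709589958190918
bores in fix [-16.54933402  -0.83433624] [-56.78944266  -1.7543404 ]
(array([ 0, 19, 78, 46,  0,  0,  0,  0,  0,  0,  0,  0,  0, 10, 11,  5,  3,
        3,  5,  2,  4, 15, 37,  3,  2,  0,  0,  0,  0]), array([-100,  -95,  -90,  -85,  -80,  -75,  -70,  -65,  -60,  -55,  -50,
        -45,  -40,  -35,  -30,  -25,  -20,  -15,  -10,   -5,    0,    5,
         10,   15,   20,   25,   30,   35,   40,   45]))
plate x [-90.64171582 -86.49153631 -82.09808099] y [-26.43042224  27.69202216]
top knuckle [-1.02883404  0.81732647] [-30.12032163  24.5042826 ] [-31.7337255  34.2298538]
head ((613.6670532226562, -195.81903076171875), (15.241751670837402, 23.85040283203125), 78.7469482421875) 0.14556450040707844 96
plate ((617.4150390625, -197.2334747314453), (50.48856735229492, 68.21333312988281), 76.08106231689453)
```

servo_tool(steps=[{"tx":2.95,"ty":-3.02,"yaw":1.9,"claw":0},{"tx":2.95,"ty":-3.02,"yaw":1.9,"claw":0},{"tx":2.95,"ty":-3.02,"yaw":1.9,"claw":0},{"tx":2.95,"ty":-3.02,"yaw":1.9,"claw":0},{"tx":2.95,"ty":-3.02,"yaw":1.9,"claw":0},{"tx":2.95,"ty":-3.02,"yaw":1.9,"claw":0},{"tx":2.95,"ty":-3.02,"yaw":1.9,"claw":0},{"tx":2.95,"ty":-3.02,"yaw":1.9,"claw":0},{"tx":2.95,"ty":-3.02,"yaw":1.9,"claw":0},{"tx":2.95,"ty":-3.02,"yaw":1.9,"claw":0},{"tx":2.95,"ty":-3.02,"yaw":1.9,"claw":0},{"tx":2.95,"ty":-3.02,"yaw":1.9,"claw":0},{"tx":2.95,"ty":-3.02,"yaw":1.9,"claw":0},{"tx":2.95,"ty":-3.02,"yaw":1.9,"claw":0},{"claw":0},{"claw":0}])

```text
invalid input at $.steps[0]: expected keys tx, ty, tz, yaw, claw
```

Run:
```python
from h import *
m=env.camera_model("wrist");s=env.observe();im,d=env.get_image("wrist");cv2.imwrite("pics/w1.png",im[:,:,::-1]);np.savez("w1.npz",im=im,d=d,T=m["T"])
print(s["position"],s["ft_force"],m["T"].round(3),m["fovy"],m["cx"],m["cy"],s["tool_rot"][:,1])
```

```text
[0.12460212 0.53540111 0.21087305] [-0.09370804  0.26877467 -0.36612751] [[ 0.227  0.927  0.3    0.049]
 [ 0.974 -0.215 -0.072  0.553]
 [-0.002  0.308 -0.951  0.374]
 [ 0.     0.     0.     1.   ]] 65.70646984690485 316.0721050806707 238.4003322127203 [ 0.22674546  0.9739532  -0.00129161]
```

View pics/w1.png

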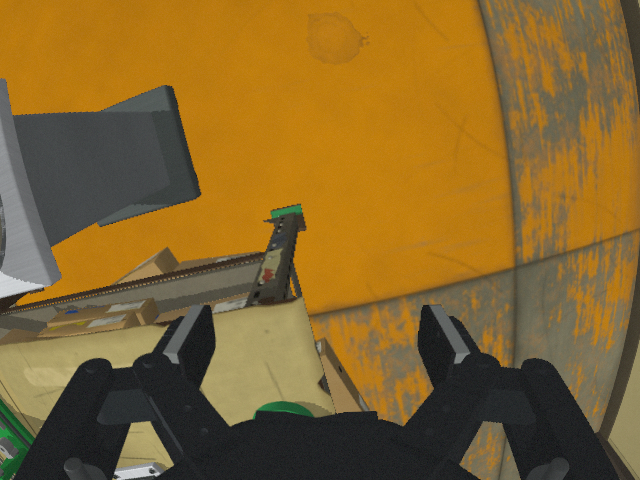

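The wrist view (floor, cart at lower left, fingers at (190,340) and (445,340)) shows nothing useful yet, because the move was refused: every key is required.

servo_tool(steps=[{"tx":2.95,"ty":-3.02,"tz":0,"yaw":1.9,"claw":0},{"tx":2.95,"ty":-3.02,"tz":0,"yaw":1.9,"claw":0},{"tx":2.95,"ty":-3.02,"tz":0,"yaw":1.9,"claw":0},{"tx":2.95,"ty":-3.02,"tz":0,"yaw":1.9,"claw":0},{"tx":2.95,"ty":-3.02,"tz":0,"yaw":1.9,"claw":0},{"tx":2.95,"ty":-3.02,"tz":0,"yaw":1.9,"claw":0},{"tx":2.95,"ty":-3.02,"tz":0,"yaw":1.9,"claw":0},{"tx":2.95,"ty":-3.02,"tz":0,"yaw":1.9,"claw":0},{"tx":2.95,"ty":-3.02,"tz":0,"yaw":1.9,"claw":0},{"tx":2.95,"ty":-3.02,"tz":0,"yaw":1.9,"claw":0},{"tx":2.95,"ty":-3.02,"tz":0,"yaw":1.9,"claw":0},{"tx":2.95,"ty":-3.02,"tz":0,"yaw":1.9,"claw":0},{"tx":2.95,"ty":-3.02,"tz":0,"yaw":1.9,"claw":0},{"tx":2.95,"ty":-3.02,"tz":0,"yaw":1.9,"claw":0},{"tx":0,"ty":0,"tz":0,"yaw":0,"claw":0},{"tx":0,"ty":0,"tz":0,"yaw":0,"claw":0},{"tx":0,"ty":0,"tz":0,"yaw":0,"claw":0}])

```text
time_s: 1.85
position: [0.5371, 0.1135, 0.2114]
tool_rot: [[-0.972, -0.234, -0.001], [-0.234, 0.972, 0.0], [0.001, 0.0, -1.0]]
ft_force: [0.5, 0.5, -0.5]
grip_width: 0.0001
gripper_force: 0.0
```

Run:
```python
from h import *
m=env.camera_model("wrist");s=env.observe();im,d=env.get_image("wrist");cv2.imwrite("pics/w2.png",im[:,:,::-1]);np.savez("w2.npz",im=im,d=d,T=m["T"])
print(s["position"],s["ft_force"],s["tool_rot"][:,1])
```

```text
[0.53705542 0.11351303 0.21135414] [ 0.51529182  0.54317253 -0.49390547] [-2.33850439e-01  9.72272535e-01  3.01345271e-04]
```

View pics/w2.png

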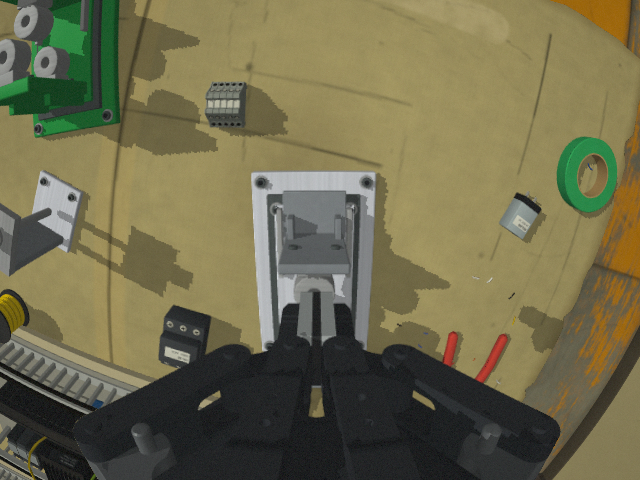

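The wrist view shows the cover plate at (315,250) and its foot at (315,205), with the fingers in front. I'll check the plate position from the wrist depth.

```bash
cat >> h.py <<'E'
def wcloud(d,T,m):
    f=240/np.tan(np.radians(m["fovy"])/2);v,u=np.mgrid[0:480,0:640]
    x=u-m["cx"];y=v-m["cy"];r=np.hypot(x,y)+1e-9;t=np.tan(r/f)
    W=np.stack([x/r*t*d,y/r*t*d,d],-1)@T[:3,:3].T+T[:3,3];W[d==0]=np.nan;return W
E
python3 - <<'E'
from h import *
D=np.load("w2.npz");W=wcloud(D["d"],D["T"],env.camera_model("wrist"));Z=W[...,2]
print("bench",np.nanmedian(Z[200:240,150:220]))
k=np.zeros((480,640),bool);k[170:290,250:380]=1
bed=W[k&(abs(Z-.012)<.003)];r=cv2.minAreaRect((bed[:,:2]*1000).astype(np.float32));print("bed",r)
p=W[k&(abs(Z-.112)<.0025)];print("platetop",len(p),p.mean(0),cv2.minAreaRect((p[:,:2]*1000).astype(np.float32)))
p=W[k&(Z>.06)&(Z<.108)];print("face",len(p),p.mean(0),cv2.minAreaRect((p[:,:2]*1000).astype(np.float32)))
E
```

```text
bench 0.00048033976678901746
bed ((570.3656005859375, 117.466552734375), (128.07765197753906, 124.81148529052734), 13.544610977172852)
platetop 785 [0.5671925  0.11772941 0.11202359] ((567.4493408203125, 117.9395751953125), (8.698481559753418, 55.480831146240234), 13.339678764343262)
face 1920 [0.57197137 0.11873048 0.08634806] ((583.3534545898438, 121.50828552246094), (47.232418060302734, 56.3183708190918), 13.589742660522461)
```

servo_tool(steps=[{"tx":0,"ty":0,"tz":-3.0,"yaw":0,"claw":0},{"tx":0,"ty":0,"tz":-3.0,"yaw":0,"claw":0},{"tx":0,"ty":0,"tz":-3.0,"yaw":0,"claw":0},{"tx":0,"ty":0,"tz":-2.5,"yaw":0,"claw":0},{"tx":0,"ty":0,"tz":0,"yaw":0,"claw":0},{"tx":0.49,"ty":0.12,"tz":0,"yaw":0,"claw":0},{"tx":0.49,"ty":0.12,"tz":0,"yaw":0,"claw":0},{"tx":0.29,"ty":0.07,"tz":0,"yaw":0,"claw":0},{"tx":0.29,"ty":0.07,"tz":0,"yaw":0,"claw":0},{"tx":0.29,"ty":0.07,"tz":0,"yaw":0,"claw":0},{"tx":0.29,"ty":0.07,"tz":0,"yaw":0,"claw":0}])

```text
time_s: 3.0
position: [0.5594, 0.1181, 0.0966]
tool_rot: [[-0.972, -0.233, 0.0], [-0.233, 0.972, -0.0], [-0.0, -0.0, -1.0]]
ft_force: [0.3, -0.9, 0.7]
grip_width: 0.0
gripper_force: 0.0
```

servo_tool(steps=[{"tx":0.29,"ty":0.07,"tz":0,"yaw":0,"claw":0},{"tx":0.29,"ty":0.07,"tz":0,"yaw":0,"claw":0},{"tx":0.29,"ty":0.07,"tz":0,"yaw":0,"claw":0}])

```text
time_s: 3.3
position: [0.5681, 0.1202, 0.0964]
tool_rot: [[-0.972, -0.233, -0.0], [-0.233, 0.972, -0.0], [0.0, -0.0, -1.0]]
ft_force: [0.3, 1.5, -0.1]
grip_width: -0.0
gripper_force: 0.0
```

Run:
```python
from h import *
im,d,W=cloud("scene");cv2.imwrite("pics/s3.png",cv2.resize(im[150:310,220:420],None,fx=3.5,fy=3.5,interpolation=2)[:,:,::-1])
```

```text
(no output)
```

View pics/s3.png

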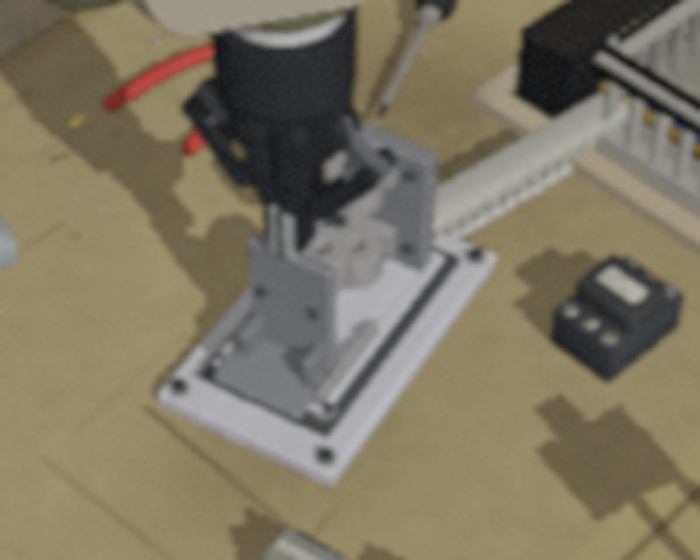

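The crop appears to show the fingers at (290,220) on the far side of the plate at (290,310). I'll check that with depth before moving further.

Run:
```python
from h import *
O=np.load("top0.npz")["W"];im,d,W=cloud("top");im2,d2,W2=cloud("scene")
np.savez("t3.npz",im=im,W=W,im2=im2,W2=W2)
for n,w in(("scene",W2),("top",W)):
    Z=w[...,2]
    for lo,hi in((.04,.06),(.06,.08),(.08,.1),(.1,.11),(.11,.114),(.118,.122),(.125,.14),(.14,.16),(.16,.2)):
        q=w[(Z>lo)&(Z<hi)&(abs(w[...,0]-.59)<.09)&(abs(w[...,1]-.125)<.05)]
        F=(q[:,:2]-[.6394,.1341])@np.array([[.972,-.235],[.235,.972]])*1000
        if len(q)>5: print(n,lo,len(q),"fx",np.percentile(F[:,0],[1,25,50,75,99]).round(1),"fy",np.percentile(F[:,1],[1,50,99]).round(1))
t=np.array([.5681-.6394,.1202-.1341]);print("tcp fix",t@[.972,.235],t@[-.235,.972])
c=im2[150:310,220:420];D=d2[150:310,220:420]
for (x,y) in((290,220),(275,240),(290,255),(290,310),(330,290),(300,200)):
    print((x,y),W2[150+int(y/3.5),220+int(x/3.5)].round(4),im2[150+int(y/3.5),220+int(x/3.5)])
```

```text
scene 0.04 482 fx [-95.2 -75.2  -9.2  17.9  29.6] fy [-33.3  -8.5  28. ]
scene 0.06 281 fx [-78.1 -75.3 -73.3  26.   29.9] fy [-34.  -11.4  28. ]
scene 0.08 377 fx [-78.  -74.8 -44.  -19.6  29.9] fy [-34.   -8.9  26.5]
scene 0.1 152 fx [-77.3 -74.8 -69.8   6.8  31.9] fy [-33.6 -12.5  27.1]
scene 0.11 105 fx [-77.6 -74.4 -70.7  -3.9  31.2] fy [-33.3 -12.3  26.1]
scene 0.118 84 fx [-80.3  24.7  28.8  33.5  40.8] fy [-32.7  -1.7  18.3]
scene 0.125 71 fx [-82.6 -80.3 -77.1 -75.5 -37.3] fy [-16.5  -3.3  15.3]
scene 0.14 88 fx [-82.9 -80.8 -78.3 -76.5 -68.2] fy [-12.2  -1.7  17.3]
scene 0.16 518 fx [-88.3 -83.  -81.4 -78.4 -60.9] fy [-39.6   5.8  54.6]
top 0.06 14 fx [-80.2 -78.4 -78.  -77.8 -77.1] fy [-15.1  -7.8   1.1]
top 0.08 19 fx [-80.5 -78.2 -77.9 -77.7 -77.2] fy [-16.2  -7.6   4. ]
top 0.1 7 fx [-78.4 -78.1 -77.9 -77.5 -73.9] fy [-18.3 -13.3  -9.1]
top 0.16 35 fx [-84.5 -84.2 -83.7 -82.6 -77.3] fy [35.9 43.1 54.9]
tcp fix -0.07257009999999993 0.003244699999999984
(290, 220) [0.5608 0.112  0.1536] [127 128 127]
(275, 240) [0.5593 0.1225 0.1306] [108 109 109]
(290, 255) [0.5629 0.1151 0.1219] [128 130 129]
(290, 310) [0.5668 0.1208 0.0669] [102 104 107]
(330, 290) [0.5741 0.0928 0.1006] [117 118 120]
(300, 200) [0.5624 0.1049 0.1709] [38 40 40]
```

Run:
```python
from h import *
print("tips",env.tcp_to_tips)
m=env.camera_model("wrist");s=env.observe();im,d=env.get_image("wrist");print(s["position"],s["ft_force"],s["wrist_torque"],s["q"])
def rep(im,d,T,p):
    W=wcloud(d,T,m);R=s["tool_rot"]
    for v in range(285,345,5): print(v,[tuple(((W[v,u]-p)@R*1000).round(0)) for u in (300,310,316,324)])
D=np.load("w2.npz");rep(D["im"],D["d"],D["T"],np.array([.53705,.11351,.21135]))
print("now");rep(im,d,m["T"],s["position"])
cv2.imwrite("pics/w4.png",im[120:440,120:540,::-1])
```

```text
tips 0.019
[0.56792597 0.12015427 0.09632187] [-0.18683019 -0.66883799  0.38887605] [0.04215706 0.05537225 0.00022361] [ 2.68853749e-01  3.07815567e+01  7.94220734e+01 -2.63337882e-03
  6.98025704e+01 -1.03220492e+02]
285 [(np.float64(-55.0), np.float64(-15.0), np.float64(121.0)), (np.float64(-55.0), np.float64(-6.0), np.float64(122.0)), (np.float64(-55.0), np.float64(-1.0), np.float64(122.0)), (np.float64(-55.0), np.float64(6.0), np.float64(122.0))]
290 [(np.float64(-60.0), np.float64(-15.0), np.float64(122.0)), (np.float64(-69.0), np.float64(-7.0), np.float64(140.0)), (np.float64(-70.0), np.float64(-1.0), np.float64(143.0)), (np.float64(-60.0), np.float64(6.0), np.float64(123.0))]
295 [(np.float64(11.0), np.float64(-8.0), np.float64(-28.0)), (np.float64(11.0), np.float64(-4.0), np.float64(-28.0)), (np.float64(10.0), np.float64(-1.0), np.float64(-27.0)), (np.float64(10.0), np.float64(2.0), np.float64(-28.0))]
300 [(np.float64(10.0), np.float64(-7.0), np.float64(-32.0)), (np.float64(10.0), np.float64(-4.0), np.float64(-31.0)), (np.float64(11.0), np.float64(-1.0), np.float64(-33.0)), 
[... 3977 characters left out ...]
51.0))]
330 [(np.float64(11.0), np.float64(-7.0), np.float64(-55.0)), (np.float64(11.0), np.float64(-3.0), np.float64(-55.0)), (np.float64(10.0), np.float64(-1.0), np.float64(-54.0)), (np.float64(10.0), np.float64(2.0), np.float64(-54.0))]
335 [(np.float64(11.0), np.float64(-6.0), np.float64(-58.0)), (np.float64(10.0), np.float64(-3.0), np.float64(-57.0)), (np.float64(10.0), np.float64(-1.0), np.float64(-57.0)), (np.float64(10.0), np.float64(2.0), np.float64(-57.0))]
340 [(np.float64(11.0), np.float64(-6.0), np.float64(-62.0)), (np.float64(9.0), np.float64(-3.0), np.float64(-59.0)), (np.float64(8.0), np.float64(-1.0), np.float64(-57.0)), (np.float64(8.0), np.float64(2.0), np.float64(-57.0))]
```

View pics/w4.png

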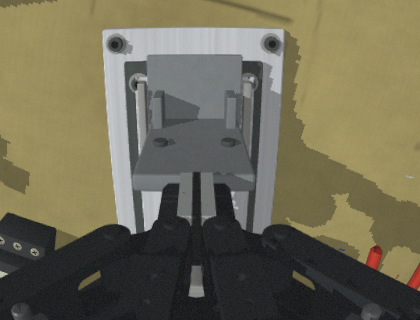

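The wrist crop shows the plate at (193,165) in front of the fingers at (197,190). All cameras agree that the real fingertips are about 45 mm higher than the reported TCP implies: they are above the plate, which has not been touched. I'll measure this tool offset precisely.

Run:
```python
from h import *
m=env.camera_model("wrist");s=env.observe();R2=s["tool_rot"]
D=np.load("w2.npz");W=(wcloud(D["d"],D["T"],m)-[.53705,.11351,.21135])@R2*1000
for v in (292,293,294,295,296): print(v,W[v,316].round(1),D["im"][v,316])
for v in (300,315): print(v,[(u,*W[v,u,:2].round(1),W[v,u,2].round(0),int(D["im"][v,u].mean())) for u in range(276,356,5)])
R1=np.array([[-.97395,.22675,-.0006],[.22675,.97395,-.0012],[.0003,-.0013,-1]])
D=np.load("w1.npz");W=(wcloud(D["d"],D["T"],m)-[.1246,.5354,.21087])@R1*1000
for u,v in((207,310),(205,320),(190,320),(180,355),(430,310),(432,320),(450,325),(462,352)):print("open",(u,v),W[v,u].round(1),D["im"][v,u])
D=np.load("t3.npz");W=D["W2"];F=np.stack([(W[...,:2]-[.6394,.1341])@[.972,.235],(W[...,:2]-[.6394,.1341])@[-.235,.972]],-1)*1000
q=(F[...,0]>-90)&(F[...,0]<-77.5)&(abs(F[...,1])<25)&(W[...,2]>.09)&(W[...,2]<.2)
z=W[q][:,2];print(np.histogram(z,np.arange(.09,.2,.005)))
```

```text
292 [  9.8  -1.1 -23.5] [39 37 40]
293 [ 10.4  -1.1 -25.7] [31 35 34]
294 [ 10.6  -1.1 -27.1] [32 34 36]
295 [ 10.2  -1.1 -27.1] [33 36 38]
296 [ 10.9  -1.1 -29.4] [37 36 36]
300 [(276, np.float64(-106.9), np.float64(-44.4), np.float64(193.0), 73), (281, np.float64(-103.3), np.float64(-38.3), np.float64(187.0), 185), (286, np.float64(nan), np.float64(nan), np.float64(nan), 188), (291, np.float64(-103.4), np.float64(-27.7), np.float64(187.0), 189), (296, np.float64(-69.2), np.float64(-18.4), np.float64(121.0), 145), (301, np.float64(10.2), np.float64(-7.1), np.float64(-32.0), 113), (306, np.float64(10.5), np.float64(-5.1), np.float64(-32.0), 116), (311, np.float64(10.4), np.float64(-3.1), np.float64(-32.0), 115), (316, np.float64(10.9), np.float64(-1.1), np.float64(-33.0), 39), (321, np.float64(10.2), np.float64(0.8), np.float64(-32.0), 115), (326, np.float64(10.2), np.float64(2.8), np.float64(-32.0), 111), (331, np.float64(10.2), np.float64(4.8), np.float64(-32.0), 111), (336, np.float64(-104.0), np.float64(20.0), np.float64(188.0), 130), (341, np.float64(-103.0), np.float64(25.2), n
[... 1202 characters left out ...]
), np.float64(192.0), 41)]
open (207, 310) [  8.5 -43.3 -39.2] [28 26 27]
open (205, 320) [  6.1 -43.4 -42.8] [21 26 27]
open (190, 320) [  9.1 -47.4 -48.5] [ 98 101  99]
open (180, 355) [  9.4 -43.7 -71.1] [32 34 35]
open (430, 310) [  9.4  43.3 -40.8] [32 31 31]
open (432, 320) [  9.9  41.7 -49.3] [22 29 25]
open (450, 325) [  9.9  47.4 -53.5] [ 99 101 100]
open (462, 352) [ 10.   46.  -70.6] [100 104 101]
(array([ 2,  2,  1,  0,  4,  1,  9,  8, 18,  8, 16, 15, 15,  9, 23, 34, 42,
       15, 14, 31, 30, 43]), array([0.09 , 0.095, 0.1  , 0.105, 0.11 , 0.115, 0.12 , 0.125, 0.13 ,
       0.135, 0.14 , 0.145, 0.15 , 0.155, 0.16 , 0.165, 0.17 , 0.175,
       0.18 , 0.185, 0.19 , 0.195, 0.2  ]))
```

servo_tool(steps=[{"tx":-0.97,"ty":-0.235,"tz":0,"yaw":0,"claw":0},{"tx":-0.97,"ty":-0.235,"tz":0,"yaw":0,"claw":0},{"tx":-0.97,"ty":-0.235,"tz":0,"yaw":0,"claw":0},{"tx":0,"ty":0,"tz":0,"yaw":0,"claw":0},{"tx":0,"ty":0,"tz":-1.5,"yaw":0,"claw":0},{"tx":0,"ty":0,"tz":-1.5,"yaw":0,"claw":0},{"tx":0,"ty":0,"tz":-1.2,"yaw":0,"claw":0},{"tx":0.49,"ty":0.1,"tz":0,"yaw":0,"claw":0},{"tx":0.39,"ty":0.08,"tz":0,"yaw":0,"claw":0},{"tx":0.29,"ty":0.07,"tz":0,"yaw":0,"claw":0},{"tx":0.29,"ty":0.07,"tz":0,"yaw":0,"claw":0},{"tx":0.29,"ty":0.07,"tz":0,"yaw":0,"claw":0}])

```text
time_s: 4.7
position: [0.5561, 0.1169, 0.0549]
tool_rot: [[-0.972, -0.233, -0.001], [-0.233, 0.972, -0.0], [0.001, -0.0, -1.0]]
ft_force: [-3.4, -1.3, 4.0]
grip_width: 0.0002
gripper_force: 2.2
```

servo_tool(steps=[{"tx":0.29,"ty":0.07,"tz":0,"yaw":0,"claw":0},{"tx":0.29,"ty":0.07,"tz":0,"yaw":0,"claw":0},{"tx":0.29,"ty":0.07,"tz":0,"yaw":0,"claw":0},{"tx":0.29,"ty":0.07,"tz":0,"yaw":0,"claw":0},{"tx":0.29,"ty":0.07,"tz":0,"yaw":0,"claw":0},{"tx":0.29,"ty":0.07,"tz":0,"yaw":0,"claw":0},{"tx":0.29,"ty":0.07,"tz":0,"yaw":0,"claw":0},{"tx":0.29,"ty":0.07,"tz":0,"yaw":0,"claw":0},{"tx":0.29,"ty":0.07,"tz":0,"yaw":0,"claw":0},{"tx":0.29,"ty":0.07,"tz":0,"yaw":0,"claw":0}])

```text
time_s: 5.7
position: [0.5854, 0.1241, 0.0544]
tool_rot: [[-0.972, -0.233, -0.0], [-0.233, 0.972, 0.0], [0.0, 0.0, -1.0]]
ft_force: [-4.6, -0.1, 3.3]
grip_width: 0.0003
gripper_force: 2.2
```

servo_tool(steps=[{"tx":0.1,"ty":0.024,"tz":0,"yaw":0,"claw":0},{"tx":0.1,"ty":0.024,"tz":0,"yaw":0,"claw":0},{"tx":0.1,"ty":0.024,"tz":0,"yaw":0,"claw":0},{"tx":0.1,"ty":0.024,"tz":0,"yaw":0,"claw":0}])

```text
time_s: 6.1
position: [0.5892, 0.125, 0.0544]
tool_rot: [[-0.972, -0.233, -0.0], [-0.233, 0.972, 0.0], [0.0, 0.0, -1.0]]
ft_force: [-4.5, 0.7, 3.2]
grip_width: -0.0001
gripper_force: 2.1
```

servo_tool(steps=[{"tx":0.1,"ty":0.024,"tz":0,"yaw":0,"claw":0},{"tx":0.1,"ty":0.024,"tz":0,"yaw":0,"claw":0}])

```text
time_s: 6.3
position: [0.591, 0.1254, 0.0543]
tool_rot: [[-0.972, -0.233, -0.001], [-0.233, 0.972, -0.0], [0.001, 0.0, -1.0]]
ft_force: [-9.4, -1.1, 5.9]
grip_width: 0.0003
gripper_force: 5.2
```

servo_tool(steps=[{"tx":0.05,"ty":0.012,"tz":0,"yaw":0,"claw":0},{"tx":0,"ty":0,"tz":0,"yaw":0,"claw":0}])

```text
time_s: 6.5
position: [0.591, 0.1254, 0.0543]
tool_rot: [[-0.972, -0.233, -0.002], [-0.233, 0.972, -0.0], [0.002, 0.0, -1.0]]
ft_force: [-8.2, -1.5, 4.5]
grip_width: -0.0001
gripper_force: 4.0
```

servo_tool(steps=[{"tx":0.06,"ty":0.014,"tz":0,"yaw":0,"claw":0},{"tx":0,"ty":0,"tz":0,"yaw":0,"claw":0}])

```text
time_s: 6.7
position: [0.5909, 0.1254, 0.0544]
tool_rot: [[-0.972, -0.233, -0.003], [-0.233, 0.972, -0.001], [0.004, 0.0, -1.0]]
ft_force: [-10.9, -2.4, 6.7]
grip_width: -0.0
gripper_force: 5.6
```

servo_tool(steps=[{"tx":-1.2,"ty":-0.28,"tz":0,"yaw":0,"claw":0},{"tx":-1.2,"ty":-0.28,"tz":0,"yaw":0,"claw":0},{"tx":0,"ty":0,"tz":3,"yaw":0,"claw":0},{"tx":0,"ty":0,"tz":4,"yaw":0,"claw":0},{"tx":0,"ty":0,"tz":4.5,"yaw":0,"claw":0},{"tx":3.1,"ty":0.75,"tz":0,"yaw":0,"claw":0},{"tx":3.1,"ty":0.75,"tz":0,"yaw":0,"claw":0},{"tx":3.1,"ty":0.75,"tz":0,"yaw":0,"claw":0},{"tx":3.1,"ty":0.75,"tz":0,"yaw":0,"claw":0},{"tx":0,"ty":0,"tz":0,"yaw":0,"claw":0},{"tx":0,"ty":0,"tz":0,"yaw":0,"claw":0}])

```text
time_s: 7.8
position: [0.6928, 0.1501, 0.1686]
tool_rot: [[-0.972, -0.233, 0.0], [-0.233, 0.972, -0.0], [-0.0, -0.0, -1.0]]
ft_force: [0.1, 1.2, -0.8]
grip_width: -0.0
gripper_force: 0.0
```

Run:
```python
from h import *
m=env.camera_model("wrist");s=env.observe();im,d=env.get_image("wrist");np.savez("w5.npz",im=im,d=d,T=m["T"])
print(s["position"],s["ft_force"],s["time_s"])
W=wcloud(d,m["T"],m);Z=W[...,2]
pix=np.argwhere((np.abs(W[...,0]-.637)<.004)&(np.abs(W[...,1]-.1345)<.004)&(abs(Z-.12)<.04))
v,u=pix.mean(0).astype(int);print("bore px",u,v)
ex=np.array([.972,.235]);ey=np.array([-.235,.972])
F=np.stack([(W[...,:2]-[.6394,.1341])@ex,(W[...,:2]-[.6394,.1341])@ey],-1)*1000
q=(abs(Z-.12)<.0025)&(abs(F[...,0]+3)<24)&(abs(F[...,1])<24)
c=cv2.findContours(q.astype(np.uint8),cv2.RETR_CCOMP,cv2.CHAIN_APPROX_NONE);
for cc,h in zip(c[0],c[1][0]):
    a=cv2.contourArea(cc)
    if a>60:
        r=cv2.minEnclosingCircle(cc);print("contour",a,r,h[3])
        if h[3]>=0:
            M=cv2.moments(cc);x=M["m10"]/M["m00"];y=M["m01"]/M["m00"];print("hole px",x,y)
            f=240/np.tan(np.radians(m["fovy"])/2);dx,dy=x-m["cx"],y-m["cy"];rr=np.hypot(dx,dy);t=np.tan(rr/f)
            ray=m["T"][:3,:3]@np.array([dx/rr*t,dy/rr*t,1]);o=m["T"][:3,3];print("hole xyz",o+ray*(.12-o[2])/ray[2])
# plate now
q2=(abs(Z-.112)<.002)&(abs(F[...,1])<32)&(F[...,0]<-25)&(F[...,0]>-60);print("plate",q2.sum(),np.percentile(F[q2][:,0],[3,97]) if q2.sum() else None)
cv2.imwrite("pics/w5.png",cv2.resize(im[v-100:v+100,u-130:u+130],None,fx=3,fy=3,interpolation=2)[:,:,::-1])
```

```text
[0.6927744  0.15005486 0.16857907] [ 0.13122202  1.15588005 -0.82271044] 7.8
bore px 314 151
contour 3373.5 ((315.0, 168.23529052734375), 38.87088394165039) -1
contour 323.0 ((314.5, 160.5), 10.79361629486084) 0
hole px 314.48142414860683 160.7063983488132
hole xyz [0.63852094 0.13490151 0.12      ]
plate 1411 [-37.11408865 -28.72270277]
```

View pics/w5.png

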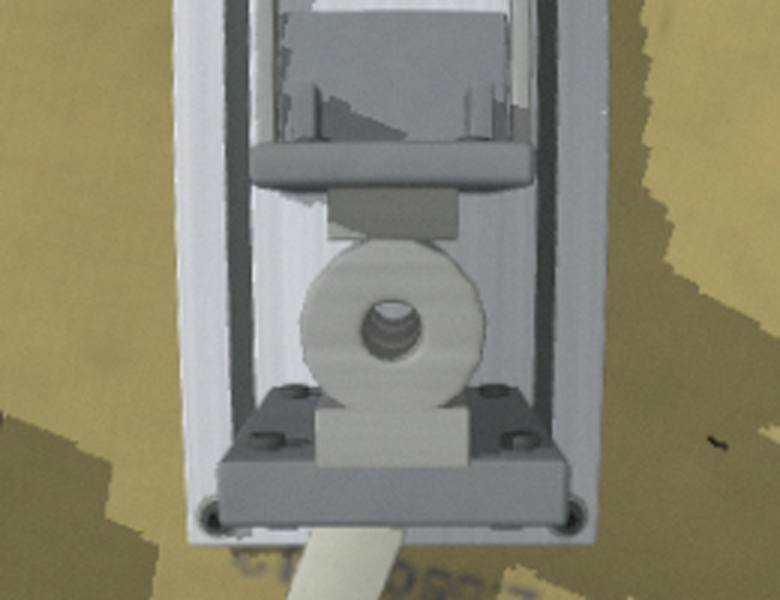

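The crop shows the top knuckle's bore at crop (391,330), with the plate pushed home at (390,165). Wrist depth puts the bore at about (0.6385, 0.135) and the plate 41 mm further on. Next is the pin.

servo_tool(steps=[{"tx":-0.23,"ty":-4.0,"tz":0,"yaw":-3,"claw":4},{"tx":-0.23,"ty":-4.0,"tz":0,"yaw":-3,"claw":4},{"tx":-0.23,"ty":-4.0,"tz":0,"yaw":-3,"claw":4},{"tx":-0.23,"ty":-4.0,"tz":0,"yaw":-3,"claw":4},{"tx":-0.23,"ty":-4.0,"tz":0,"yaw":-3,"claw":4},{"tx":-0.23,"ty":-4.0,"tz":0,"yaw":-3,"claw":4},{"tx":-0.23,"ty":-4.0,"tz":0,"yaw":-3,"claw":4},{"tx":-0.23,"ty":-4.0,"tz":0,"yaw":-3,"claw":4},{"tx":-0.23,"ty":-4.0,"tz":0,"yaw":-3,"claw":4},{"tx":0,"ty":0,"tz":0,"yaw":0,"claw":4},{"tx":0,"ty":0,"tz":0,"yaw":0,"claw":4}])

```text
time_s: 8.95
position: [0.671, -0.2104, 0.1699]
tool_rot: [[-0.972, 0.235, 0.001], [0.235, 0.972, 0.0], [-0.001, 0.0, -1.0]]
ft_force: [-0.0, -0.2, 0.0]
grip_width: 0.04
gripper_force: 0.0
```

Run:
```python
from h import *
m=env.camera_model("wrist");s=env.observe();im,d=env.get_image("wrist");np.savez("w6.npz",im=im,d=d,T=m["T"])
p=s["position"];R=s["tool_rot"];print(p,R[:,1],s["grip_width"],s["ft_force"])
W=wcloud(d,m["T"],m);Z=W[...,2];near=(np.hypot(W[...,0]-.6137,W[...,1]+.196)<.06)
h=W[near&(Z>.142)&(Z<.15)];r=cv2.minAreaRect((h[:,:2]*1000).astype(np.float32));print("head",len(h),r,np.median(h[:,2]))
h=W[near&(abs(Z-.112)<.002)];print("plate",len(h),cv2.minAreaRect((h[:,:2]*1000).astype(np.float32)))
n=cv2.resize(im[40:360,120:520],None,fx=2,fy=2);cv2.imwrite("pics/w6.png",im[:,:,::-1])
t=(W-p)@R*1000
q=(abs(t[...,1])<45)&(abs(t[...,0])<14)&(t[...,2]>-75)&(t[...,2]<-5);print("fingertip tool z max",np.percentile(t[q][:,2],99.5),"y",[np.percentile(t[q&(t[...,2]>-45)&(sg*t[...,1]>0)][:,1]*sg,[1,50]) for sg in(1,-1)])
```

```text
[ 0.67098923 -0.21039583  0.16985081] [2.34716423e-01 9.72063875e-01 1.54542660e-04] 0.039993653174170946 [-0.00528024 -0.18770393  0.04786516]
head 1488 ((614.6854248046875, -198.1543426513672), (16.207778930664062, 24.339548110961914), 75.95509338378906) 0.14617500758430618
plate 7573 ((618.4081420898438, -199.25686645507812), (50.514892578125, 67.52355194091797), 76.34466552734375)
fingertip tool z max -23.86603935957542 y [array([19.02234891, 21.654186  ]), array([20.38560496, 22.90154724])]
```

View pics/w6.png

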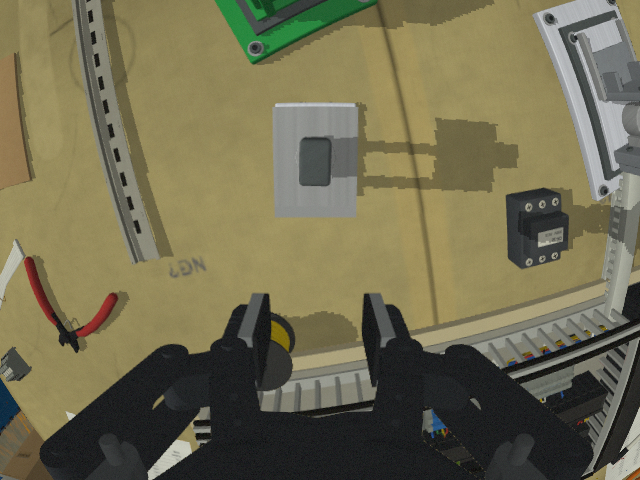

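The wrist view shows the rack plate at (316,160) and the pin head at (316,162). The head axis is 76.0° and tool y is 76.4°, so they are aligned. Moving over the pin and down.

servo_tool(newtons=70, steps=[{"tx":-2.8,"ty":0.65,"tz":0,"yaw":-0.3,"claw":4},{"tx":-2.8,"ty":0.64,"tz":0,"yaw":0,"claw":4},{"tx":0,"ty":0,"tz":0,"yaw":0,"claw":4},{"tx":0,"ty":0,"tz":-2.5,"yaw":0,"claw":4},{"tx":0,"ty":0,"tz":-2.5,"yaw":0,"claw":4},{"tx":0,"ty":0,"tz":-1.3,"yaw":0,"claw":4},{"tx":0,"ty":0,"tz":-0.5,"yaw":0,"claw":4},{"tx":0,"ty":0,"tz":-0.5,"yaw":0,"claw":4},{"tx":0,"ty":0,"tz":0,"yaw":0,"claw":4}])

```text
time_s: 9.9
position: [0.616, -0.1969, 0.0967]
tool_rot: [[-0.971, 0.238, 0.0], [0.238, 0.971, -0.0], [-0.001, -0.0, -1.0]]
ft_force: [-0.5, -0.6, 0.2]
grip_width: 0.0398
gripper_force: 0.0
```

servo_tool(newtons=70, steps=[{"tx":-0.1,"ty":-0.04,"tz":0,"yaw":-0.1,"claw":2.6},{"tx":0,"ty":0,"tz":0,"yaw":0,"claw":1},{"tx":0,"ty":0,"tz":0,"yaw":0,"claw":1},{"tx":0,"ty":0,"tz":0,"yaw":0,"claw":1},{"tx":0,"ty":0,"tz":0,"yaw":0,"claw":1},{"tx":0,"ty":0,"tz":0,"yaw":0,"claw":1}])

```text
time_s: 10.5
position: [0.615, -0.1977, 0.0974]
tool_rot: [[-0.971, 0.24, 0.001], [0.24, 0.971, -0.001], [-0.002, -0.0, -1.0]]
ft_force: [-0.5, 0.0, 6.2]
grip_width: 0.0149
gripper_force: 68.8
```

servo_tool(steps=[{"tx":0,"ty":0,"tz":0.5,"yaw":0,"claw":1},{"tx":0,"ty":0,"tz":1.5,"yaw":0,"claw":1},{"tx":0,"ty":0,"tz":2,"yaw":0,"claw":1},{"tx":0,"ty":0,"tz":0,"yaw":0,"claw":1}])

```text
time_s: 10.9
position: [0.6156, -0.1979, 0.1388]
tool_rot: [[-0.971, 0.24, 0.004], [0.24, 0.971, -0.002], [-0.004, -0.001, -1.0]]
ft_force: [1.0, -0.0, -1.1]
grip_width: 0.0148
gripper_force: 68.1
```

servo_tool(steps=[{"tx":0,"ty":0,"tz":2.5,"yaw":0,"claw":1},{"tx":0,"ty":0,"tz":3,"yaw":0,"claw":1},{"tx":0,"ty":0,"tz":3.3,"yaw":0,"claw":1},{"tx":0,"ty":0,"tz":0,"yaw":0,"claw":1},{"tx":0,"ty":0,"tz":0,"yaw":0,"claw":1}])

```text
time_s: 11.4
position: [0.6145, -0.1973, 0.2236]
tool_rot: [[-0.971, 0.24, -0.001], [0.24, 0.971, 0.0], [0.001, 0.0, -1.0]]
ft_force: [-0.4, 0.3, -0.9]
grip_width: 0.0151
gripper_force: 68.2
```

Run:
```python
from h import *
s=env.observe();p=s["position"];R=s["tool_rot"];print(p,R.round(4).tolist(),s["grip_width"])
m=env.camera_model("wrist");iw,dw=env.get_image("wrist")
im,d,W=cloud("scene");np.savez("s7.npz",im=im,d=d,W=W,iw=iw,dw=dw,T=m["T"])
for n,w in(("scene",W),("wrist",wcloud(dw,m["T"],m))):
    t=(w-p)@R*1000
    for lo in range(-45,115,8):
        q=t[(t[...,2]>lo)&(t[...,2]<lo+8)&(np.hypot(t[...,0],t[...,1])<18)]
        if len(q)>1: print(n,lo,len(q),"x",np.percentile(q[:,0],[3,50,97]).round(1),"y",np.percentile(q[:,1],[3,50,97]).round(1))
```

```text
[ 0.61447808 -0.19731266  0.22363576] [[-0.9707, 0.2404, -0.0006], [0.2404, 0.9707, 0.0003], [0.0006, 0.0001, -1.0]] 0.01509346895516321
scene -45 69 x [ 4.4  9.8 11.7] y [-16.5  -4.6  13. ]
scene -37 69 x [ 4.6 10.3 11.9] y [-15.4  -4.4  13. ]
scene -29 52 x [ 3.9  9.9 12.4] y [-14.5  -3.   12.9]
scene -21 23 x [ 5.7  9.9 11.4] y [-9.4 -3.   6. ]
scene -13 6 x [1.4 3.1 4.6] y [-4.5 -2.1 -0.5]
scene -5 22 x [-2.5  2.4  4.7] y [-4.8 -2.   3.6]
scene 3 21 x [-2.5  3.1  4.9] y [-3.8 -1.4  2.7]
scene 11 20 x [-1.9  2.9  5.1] y [-5.  -2.5  3.5]
scene 19 20 x [-0.7  3.1  5.5] y [-4.2 -2.   2.9]
scene 27 14 x [-1.8  3.   5.2] y [-4.1 -2.8  2.5]
scene 35 22 x [-1.3  2.9  4.6] y [-4.3 -1.6  3.2]
scene 43 18 x [-2.1  2.7  5.3] y [-4.7 -1.4  3.1]
scene 51 17 x [-0.5  2.8  5. ] y [-4.1 -0.7  3.6]
scene 59 18 x [-2.4  2.7  4.4] y [-4.6 -1.9  2.5]
scene 67 17 x [-0.8  2.8  4.3] y [-4.2 -2.6  3.9]
scene 75 10 x [-4.4  2.3  3.5] y [-4.6 -1.4  2.9]
scene 107 230 x [-16.2  -0.2  15.4] y [-15.5   0.3  15.9]
wrist -45 861 x [ 5.6 10.4 12.2] y [-16.    0.1  16. ]
wrist -37 761 x [ 5.5 10.4 12.2] y [-16.1   0.1  16. ]
wrist -29 500 x [ 6.  11.4 12.3] y [-14.3  -0.3  14.9]
wrist -21 124 x [ 6.6 10.9 11.8] y [-9.6 -0.5  8.6]
wrist -5 44 x [3.  4.5 5.1] y [-4.1 -0.7  2.5]
wrist 3 118 x [1.2 4.3 5.1] y [-5.2 -0.7  3.7]
wrist 11 112 x [0.9 4.2 5.1] y [-4.9 -0.5  4.4]
wrist 19 92 x [1.4 4.2 5.2] y [-5.1 -0.5  3.6]
wrist 27 84 x [1.6 4.3 5.2] y [-5.2 -0.8  3.7]
wrist 35 72 x [0.7 4.1 5.1] y [-5.3 -0.5  3.9]
wrist 43 71 x [1.4 4.3 5.1] y [-5.  -0.8  3.4]
wrist 51 62 x [1.7 4.3 5.2] y [-5.1 -0.8  3.5]
wrist 59 54 x [2.  4.3 4.9] y [-5.2 -0.8  3.7]
wrist 67 55 x [1.1 4.4 5.3] y [-5.4 -0.8  3.4]
wrist 75 29 x [0.9 4.3 5.1] y [-5.  -0.1  3.9]
wrist 107 1246 x [-13.5   3.   16. ] y [-16.2   1.4  16. ]
```

servo_tool(steps=[{"tx":0.26,"ty":2,"tz":0,"yaw":0,"claw":1},{"tx":0.26,"ty":4,"tz":0,"yaw":0,"claw":1},{"tx":0.26,"ty":4,"tz":0,"yaw":0,"claw":1},{"tx":0.26,"ty":4,"tz":0,"yaw":0,"claw":1},{"tx":0.26,"ty":4,"tz":0,"yaw":0,"claw":1},{"tx":0.26,"ty":4,"tz":0,"yaw":0,"claw":1},{"tx":0.26,"ty":4,"tz":0,"yaw":0,"claw":1},{"tx":0.26,"ty":4,"tz":0,"yaw":0,"claw":1},{"tx":0.26,"ty":2,"tz":0,"yaw":0,"claw":1},{"tx":0.05,"ty":1.3,"tz":0,"yaw":0,"claw":1},{"tx":0,"ty":0,"tz":0,"yaw":0,"claw":1},{"tx":0,"ty":0,"tz":0,"yaw":0,"claw":1}])

```text
time_s: 12.7
position: [0.6384, 0.1351, 0.224]
tool_rot: [[-0.971, 0.241, -0.001], [0.241, 0.971, -0.0], [0.001, -0.001, -1.0]]
ft_force: [0.4, -0.3, -0.7]
grip_width: 0.0147
gripper_force: 68.4
```

servo_tool(steps=[{"tx":0,"ty":0.05,"tz":-1,"yaw":0,"claw":1},{"tx":0,"ty":0,"tz":-0.7,"yaw":0,"claw":1},{"tx":0,"ty":0,"tz":-0.2,"yaw":0,"claw":1},{"tx":0,"ty":0,"tz":-0.15,"yaw":0,"claw":1},{"tx":0,"ty":0,"tz":-0.15,"yaw":0,"claw":1}])

```text
time_s: 13.2
position: [0.6387, 0.1359, 0.2025]
tool_rot: [[-0.971, 0.241, 0.0], [0.241, 0.971, 0.0], [-0.0, 0.0, -1.0]]
ft_force: [-0.1, -0.2, -1.6]
grip_width: 0.0147
gripper_force: 68.4
```

servo_tool(steps=[{"tx":0,"ty":0,"tz":-0.1,"yaw":0,"claw":1},{"tx":0,"ty":0,"tz":0,"yaw":0,"claw":1}])

```text
time_s: 13.4
position: [0.6385, 0.1361, 0.2014]
tool_rot: [[-0.971, 0.24, 0.0], [0.24, 0.971, -0.0], [-0.0, -0.0, -1.0]]
ft_force: [1.3, -0.8, -1.4]
grip_width: 0.0149
gripper_force: 68.4
```

servo_tool(steps=[{"tx":0,"ty":0,"tz":-0.1,"yaw":0,"claw":1},{"tx":0,"ty":0,"tz":-0.1,"yaw":0,"claw":1},{"tx":0,"ty":0,"tz":0,"yaw":0,"claw":1}])

```text
time_s: 13.7
position: [0.6385, 0.1361, 0.1993]
tool_rot: [[-0.971, 0.24, -0.0], [0.24, 0.971, -0.0], [0.0, -0.0, -1.0]]
ft_force: [-0.3, -0.2, -1.0]
grip_width: 0.0148
gripper_force: 68.4
```

servo_tool(steps=[{"tx":0,"ty":0,"tz":-0.1,"yaw":0,"claw":1},{"tx":0,"ty":0,"tz":-0.1,"yaw":0,"claw":1},{"tx":0,"ty":0,"tz":0,"yaw":0,"claw":1}])

```text
time_s: 14.0
position: [0.6385, 0.1361, 0.1972]
tool_rot: [[-0.971, 0.24, -0.0], [0.24, 0.971, -0.0], [0.0, -0.0, -1.0]]
ft_force: [0.9, 0.2, -0.9]
grip_width: 0.0146
gripper_force: 68.4
```

servo_tool(steps=[{"tx":0,"ty":0,"tz":-0.15,"yaw":0,"claw":1},{"tx":0,"ty":0,"tz":-0.15,"yaw":0,"claw":1},{"tx":0,"ty":0,"tz":-0.15,"yaw":0,"claw":1},{"tx":0,"ty":0,"tz":-0.15,"yaw":0,"claw":1},{"tx":0,"ty":0,"tz":0,"yaw":0,"claw":1}])

```text
time_s: 14.5
position: [0.6384, 0.1361, 0.1911]
tool_rot: [[-0.971, 0.24, -0.0], [0.24, 0.971, -0.0], [0.0, -0.0, -1.0]]
ft_force: [-0.5, 0.5, -0.9]
grip_width: 0.0151
gripper_force: 68.4
```

The tip is in the bore with no side load. I'll continue gently, checking at the middle and bottom knuckle rims.

servo_tool(steps=[{"tx":0,"ty":0,"tz":-0.3,"yaw":0,"claw":1},{"tx":0,"ty":0,"tz":-0.3,"yaw":0,"claw":1},{"tx":0,"ty":0,"tz":-0.3,"yaw":0,"claw":1},{"tx":0,"ty":0,"tz":-0.3,"yaw":0,"claw":1},{"tx":0,"ty":0,"tz":-0.3,"yaw":0,"claw":1},{"tx":0,"ty":0,"tz":-0.1,"yaw":0,"claw":1}])

```text
time_s: 15.1
position: [0.6384, 0.1361, 0.1749]
tool_rot: [[-0.971, 0.24, -0.001], [0.24, 0.971, -0.0], [0.001, -0.0, -1.0]]
ft_force: [-0.3, 0.0, -1.3]
grip_width: 0.0151
gripper_force: 68.4
```

servo_tool(steps=[{"tx":0,"ty":0,"tz":-0.15,"yaw":0,"claw":1},{"tx":0,"ty":0,"tz":-0.15,"yaw":0,"claw":1},{"tx":0,"ty":0,"tz":-0.15,"yaw":0,"claw":1},{"tx":0,"ty":0,"tz":0,"yaw":0,"claw":1}])

```text
time_s: 15.5
position: [0.6385, 0.1361, 0.1707]
tool_rot: [[-0.971, 0.24, -0.0], [0.24, 0.971, -0.0], [0.0, -0.0, -1.0]]
ft_force: [0.4, 0.7, -0.3]
grip_width: 0.0148
gripper_force: 68.4
```

servo_tool(steps=[{"tx":0,"ty":0,"tz":-0.15,"yaw":0,"claw":1},{"tx":0,"ty":0,"tz":-0.15,"yaw":0,"claw":1},{"tx":0,"ty":0,"tz":0,"yaw":0,"claw":1}])

```text
time_s: 15.8
position: [0.6384, 0.1361, 0.1676]
tool_rot: [[-0.971, 0.24, -0.0], [0.24, 0.971, -0.0], [0.0, -0.0, -1.0]]
ft_force: [-0.1, 1.1, -0.5]
grip_width: 0.015
gripper_force: 68.4
```

servo_tool(steps=[{"tx":0,"ty":0,"tz":-0.15,"yaw":0,"claw":1},{"tx":0,"ty":0,"tz":-0.15,"yaw":0,"claw":1},{"tx":0,"ty":0,"tz":0,"yaw":0,"claw":1}])

```text
time_s: 16.1
position: [0.6384, 0.1361, 0.1646]
tool_rot: [[-0.971, 0.24, -0.0], [0.24, 0.971, -0.0], [0.0, -0.0, -1.0]]
ft_force: [0.1, -0.1, -0.6]
grip_width: 0.0148
gripper_force: 68.4
```

servo_tool(steps=[{"tx":0,"ty":0,"tz":-0.3,"yaw":0,"claw":1},{"tx":0,"ty":0,"tz":-0.3,"yaw":0,"claw":1},{"tx":0,"ty":0,"tz":-0.3,"yaw":0,"claw":1},{"tx":0,"ty":0,"tz":-0.3,"yaw":0,"claw":1},{"tx":0,"ty":0,"tz":-0.3,"yaw":0,"claw":1},{"tx":0,"ty":0,"tz":-0.3,"yaw":0,"claw":1},{"tx":0,"ty":0,"tz":-0.3,"yaw":0,"claw":1}])

```text
time_s: 16.8
position: [0.6385, 0.1361, 0.1437]
tool_rot: [[-0.971, 0.24, -0.0], [0.24, 0.971, -0.0], [0.0, -0.0, -1.0]]
ft_force: [-0.9, 0.2, -0.9]
grip_width: 0.0152
gripper_force: 68.4
```

servo_tool(steps=[{"tx":0,"ty":0,"tz":-0.15,"yaw":0,"claw":1},{"tx":0,"ty":0,"tz":-0.15,"yaw":0,"claw":1},{"tx":0,"ty":0,"tz":-0.15,"yaw":0,"claw":1},{"tx":0,"ty":0,"tz":-0.15,"yaw":0,"claw":1},{"tx":0,"ty":0,"tz":0,"yaw":0,"claw":1}])

```text
time_s: 17.3
position: [0.6384, 0.1361, 0.1377]
tool_rot: [[-0.971, 0.24, -0.0], [0.24, 0.971, -0.0], [0.0, -0.0, -1.0]]
ft_force: [0.1, -1.2, -1.0]
grip_width: 0.0149
gripper_force: 68.4
```

servo_tool(steps=[{"tx":0,"ty":0,"tz":-0.15,"yaw":0,"claw":1},{"tx":0,"ty":0,"tz":-0.15,"yaw":0,"claw":1},{"tx":0,"ty":0,"tz":0,"yaw":0,"claw":1}])

```text
time_s: 17.6
position: [0.6384, 0.1361, 0.1347]
tool_rot: [[-0.971, 0.24, -0.0], [0.24, 0.971, -0.0], [0.0, -0.0, -1.0]]
ft_force: [0.9, 0.2, -1.9]
grip_width: 0.0144
gripper_force: 68.4
```

servo_tool(steps=[{"tx":0,"ty":0,"tz":-0.15,"yaw":0,"claw":1},{"tx":0,"ty":0,"tz":-0.15,"yaw":0,"claw":1},{"tx":0,"ty":0,"tz":-0.3,"yaw":0,"claw":1},{"tx":0,"ty":0,"tz":-0.3,"yaw":0,"claw":1},{"tx":0,"ty":0,"tz":-0.3,"yaw":0,"claw":1},{"tx":0,"ty":0,"tz":-0.3,"yaw":0,"claw":1},{"tx":0,"ty":0,"tz":-0.3,"yaw":0,"claw":1},{"tx":0,"ty":0,"tz":-0.3,"yaw":0,"claw":1},{"tx":0,"ty":0,"tz":-0.2,"yaw":0,"claw":1}])

```text
time_s: 18.5
position: [0.6385, 0.1361, 0.1116]
tool_rot: [[-0.971, 0.24, -0.0], [0.24, 0.971, 0.0], [0.0, -0.0, -1.0]]
ft_force: [0.8, 0.1, -1.1]
grip_width: 0.0149
gripper_force: 68.4
```

servo_tool(steps=[{"tx":0,"ty":0,"tz":-0.15,"yaw":0,"claw":1},{"tx":0,"ty":0,"tz":-0.15,"yaw":0,"claw":1},{"tx":0,"ty":0,"tz":0,"yaw":0,"claw":1}])

```text
time_s: 18.8
position: [0.6385, 0.1361, 0.1088]
tool_rot: [[-0.971, 0.24, -0.0], [0.24, 0.971, 0.0], [0.0, -0.0, -1.0]]
ft_force: [0.2, -0.1, -1.0]
grip_width: 0.015
gripper_force: 68.4
```

servo_tool(steps=[{"tx":0,"ty":0,"tz":-0.1,"yaw":0,"claw":1},{"tx":0,"ty":0,"tz":-0.1,"yaw":0,"claw":1},{"tx":0,"ty":0,"tz":0,"yaw":0,"claw":1}])

```text
time_s: 19.1
position: [0.6385, 0.1361, 0.1068]
tool_rot: [[-0.971, 0.24, -0.0], [0.24, 0.971, 0.0], [0.0, -0.0, -1.0]]
ft_force: [0.3, 0.3, -0.9]
grip_width: 0.0151
gripper_force: 68.4
```

servo_tool(steps=[{"tx":0,"ty":0,"tz":-0.1,"yaw":0,"claw":1},{"tx":0,"ty":0,"tz":0,"yaw":0,"claw":1}])

```text
time_s: 19.3
position: [0.6385, 0.1361, 0.1058]
tool_rot: [[-0.971, 0.24, -0.0], [0.24, 0.971, -0.0], [0.0, -0.0, -1.0]]
ft_force: [-1.2, -0.4, -1.0]
grip_width: 0.0148
gripper_force: 68.4
```

servo_tool(steps=[{"tx":0,"ty":0,"tz":-0.06,"yaw":0,"claw":1},{"tx":0,"ty":0,"tz":0,"yaw":0,"claw":1}])

```text
time_s: 19.5
position: [0.6386, 0.1361, 0.1054]
tool_rot: [[-0.971, 0.24, 0.0], [0.24, 0.971, 0.0], [-0.0, 0.0, -1.0]]
ft_force: [-0.9, -0.6, 0.1]
grip_width: 0.0146
gripper_force: 68.5
```

servo_tool(steps=[{"tx":0,"ty":0,"tz":-0.06,"yaw":0,"claw":1},{"tx":0,"ty":0,"tz":0,"yaw":0,"claw":1}])

```text
time_s: 19.7
position: [0.6387, 0.1361, 0.1054]
tool_rot: [[-0.971, 0.24, 0.001], [0.24, 0.971, -0.0], [-0.001, 0.0, -1.0]]
ft_force: [-2.2, -0.3, 5.3]
grip_width: 0.0151
gripper_force: 69.1
```

servo_tool(steps=[{"tx":0,"ty":0,"tz":-0.06,"yaw":0,"claw":1},{"tx":0,"ty":0,"tz":0,"yaw":0,"claw":1}])

```text
time_s: 19.9
position: [0.6387, 0.1361, 0.1053]
tool_rot: [[-0.971, 0.24, 0.001], [0.24, 0.971, -0.0], [-0.001, 0.0, -1.0]]
ft_force: [-3.5, -1.7, 8.1]
grip_width: 0.0148
gripper_force: 69.8
```

The flange seated at reported z 0.1054, exactly as predicted. Releasing and withdrawing.

servo_tool(steps=[{"tx":0,"ty":0,"tz":0.1,"yaw":0,"claw":1},{"tx":0,"ty":0,"tz":0,"yaw":0,"claw":2.4},{"tx":0,"ty":0,"tz":0,"yaw":0,"claw":3.5},{"tx":0,"ty":0,"tz":0,"yaw":0,"claw":3.5},{"tx":0,"ty":0,"tz":0,"yaw":0,"claw":3.5},{"tx":0,"ty":0,"tz":1,"yaw":0,"claw":3.5},{"tx":0,"ty":0,"tz":2,"yaw":0,"claw":3.5},{"tx":0,"ty":0,"tz":3,"yaw":0,"claw":3.5},{"tx":0,"ty":0,"tz":3,"yaw":0,"claw":3.5},{"tx":2.5,"ty":0,"tz":0,"yaw":0,"claw":3.5},{"tx":2.5,"ty":0,"tz":0,"yaw":0,"claw":3.5},{"tx":0,"ty":0,"tz":0,"yaw":0,"claw":3.5}])

```text
time_s: 21.1
position: [0.6903, 0.1357, 0.1949]
tool_rot: [[-0.971, 0.241, 0.001], [0.241, 0.971, -0.0], [-0.001, 0.0, -1.0]]
ft_force: [-0.2, -0.3, -0.8]
grip_width: 0.035
gripper_force: 0.0
```

Run:
```python
from h import *
m=env.camera_model("wrist");s=env.observe();im,d=env.get_image("wrist")
print(s["position"],s["ft_force"],s["grip_width"],s["time_s"])
W=wcloud(d,m["T"],m);Z=W[...,2];n=np.hypot(W[...,0]-.6385,W[...,1]-.1355)<.02
for lo,hi in((.117,.1215),(.1215,.128),(.148,.165)):
    q=W[n&(Z>lo)&(Z<hi)];print(lo,len(q),np.median(q,0).round(4) if len(q) else "")
F=((W[...,:2]-[.6394,.1341])@np.array([[.972,-.235],[.235,.972]]))*1000
q=(abs(Z-.112)<.002)&(abs(F[...,1])<32)&(F[...,0]<-25)&(F[...,0]>-60);print("plate",np.percentile(F[q][:,0],[3,97]))
cv2.imwrite("pics/w8.png",im[:,:,::-1])
```

```text
[0.6902589  0.13568391 0.19492987] [-0.17608793 -0.32977612 -0.81099324] 0.03500353106893168 21.1
0.117 1014 [0.6357 0.1408 0.1202]
0.1215 167 [0.6394 0.1443 0.1241]
0.148 1226 [0.6385 0.1356 0.1542]
plate [-37.04445305 -28.80332294]
```

View pics/w8.png

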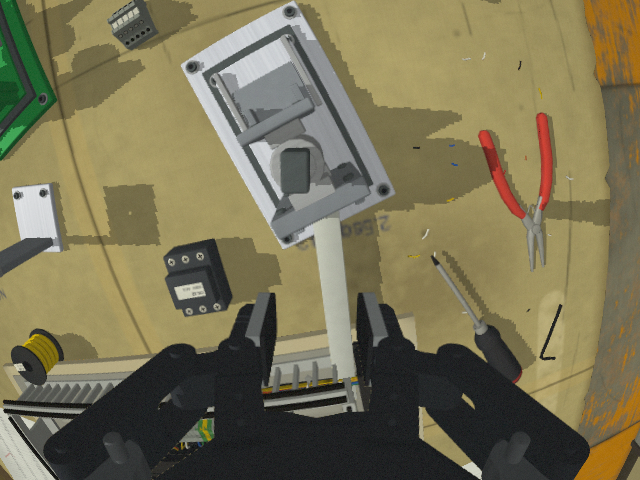

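The pin head is at (295,168). Its flange top is at 0.124 m and its head top at 0.154 m, so it is fully home. The cover plate is unchanged at its stop and the gripper is clear.

```bash
python3 -c "from rig import env; print(env.close_job())"
```

```text
the job is handed in; nothing more can be done
None
```

Job handed in at about 21 s: the cover half is at its stop, and the pin is fully home through all three knuckles and released. The fingertips really sat about 44 mm higher than the reported TCP and `env.tcp_to_tips` imply, so my first push passed above the plate without touching it; I measured that offset with the cameras and corrected for it.

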